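# Stow the nested beakers for the road and ring the driver's bell

### The job

Pack the beakers for the drive: put the blue beaker into the aluminium travel canister and push it past the sprung catches until it stands fully home on the canister's floor; only then nest the green beaker in the blue one and the orange one in the green, each lowered (not dropped) and sitting right down on the floor of the one around it. When the whole set is nested, press the red plunger of the desk bell right down to its stop to tell the driver, and let it spring back. Leave the other things on the bench where they are.

Things in the scene. Friction and masses are not known exactly. Their poses are not given: they have to be found in the camera images.
- canister: Travel canister: upright open aluminium cylinder screwed to the bench by a dark round flange (diameter 112 mm, 6 mm thick). Outer diameter 82 mm, inner 74 mm, height 108 mm, inner floor 8 mm up. The blue beaker, fully home, has its rim only 5 mm above the canister's rim: too little to hold, so it is pushed on its rim from above at the last. Origin: on the axis at bench level, z up.
- canister_catches (a point): Point on the canister's axis at the height (75 mm) of its three sprung catches: yellow round heads, 120 degrees apart, reaching in to 30 mm from the axis; black housings outside to 52 mm. They hold up the blue beaker when just set in; about 10 N straight down passes them (more if off-centre), then they rub on its side, so it stays wherever it is left until pushed all the way down.
- canister_floor (a point): Centre of the canister's inner floor, 8 mm above the bench.
- canister_rim (a point): Centre of the canister's mouth, 108 mm above the bench.
- beaker_large: The blue (large) beaker: upright open plastic tumbler, no handle. Outer diameter 66 mm with straight sides, height 105 mm, wall 3 mm (inner diameter 60 mm), solid foot 22 mm thick (inner floor 22 mm above the underside), lower edge bevelled; about 130 g. Origin: centre of the underside; z along its axis, out of the mouth.
- beaker_middle: The green (middle) beaker: upright open plastic tumbler, no handle. Outer diameter 55 mm with straight sides, height 105 mm, wall 3 mm (inner diameter 49 mm), solid foot 22 mm thick (inner floor 22 mm above the underside), lower edge bevelled; about 100 g. Origin: centre of the underside; z along its axis, out of the mouth. Home in the blue beaker its rim stands 22 mm above the blue rim.
- beaker_small: The orange (small) beaker: upright open plastic tumbler, no handle. Outer diameter 44 mm with straight sides, height 105 mm, wall 3 mm (inner diameter 38 mm), solid foot 22 mm thick (inner floor 22 mm above the underside), lower edge bevelled; about 80 g. Origin: centre of the underside; z along its axis, out of the mouth. Home in the green beaker its rim stands 22 mm above the green rim.
- bell: Desk bell fixed to the bench: polished steel dome on a round black base, diameter 84 mm, dome top 43 mm high, red plunger button on top. Origin: centre of the underside.
- bell_plunger (a joint): Bell plunger travel, in m: 0 up at rest, 0.008 fully down at its stop; it springs back. About 6 N holds it fully down.
- bell_top (a point): Centre of the top face of the bell's red plunger button (diameter 26 mm), 62 mm above the bench at rest; it moves with the plunger.
- pill_jar: Bystander: small white jar with orange cap, diameter 46 mm, 36 mm high. Origin: centre of the underside.
- reagent: Bystander: white bottle with blue cap, diameter 68 mm, 150 mm high. Origin: centre of the underside.
- amber: Bystander: amber bottle with black cap, diameter 60 mm, 130 mm high. Origin: centre of the underside.
- petri: Bystander: clear flat dish, diameter 88 mm, 15 mm high. Origin: centre of the underside.
- spatula: Bystander: spatula, 170 mm long, lying along its x axis.
- measuring_cylinder: Bystander: glass measuring cylinder, diameter 40 mm, 208 mm high, on an orange foot 80 mm across. Origin: centre of the underside.

How it is judged:
On the way, in this order (a step that is already met when the one before it is completed fails the run):
1. the blue beaker stands fully home in the canister before the green one is brought to it (z of beaker_large in the frame of canister_floor below 0.004 m and horizontal distance between beaker_large and canister below 0.008 m and angle between beaker_large's own z axis and vertical below 0.08 rad and horizontal distance between beaker_middle and canister above 0.06 m), for 0.2 s.
2. all three beakers are nested, fully home, in the canister (z of beaker_large in the frame of canister_floor below 0.004 m and horizontal distance between beaker_large and canister below 0.008 m and angle between beaker_large's own z axis and vertical below 0.08 rad and z of beaker_middle in the frame of beaker_large between 0.015 and 0.026 m and horizontal distance between beaker_middle and beaker_large below 0.006 m and angle between beaker_middle's own z axis and vertical below 0.1 rad and z of beaker_small in the frame of beaker_middle between 0.015 and 0.026 m and horizontal distance between beaker_small and beaker_middle below 0.006 m and angle between beaker_small's own z axis and vertical below 0.12 rad), for 0.2 s.
3. after that the bell's plunger is pressed down to its stop (value of joint bell_plunger above 0.0072 m), for 0.02 s.
At the end, for the whole second after the job is handed in: Blue beaker on the canister's floor (within 4 mm up, 8 mm sideways), green on the blue one's inner floor, orange on the green one's (each within 4 mm up, 6 mm sideways), upright within 0.08, 0.10 and 0.12 rad, at rest; the bell's plunger up again (within 1.5 mm) (all of step 2 and value of joint bell_plunger below 0.0015 m and linear speed of each of beaker_large, beaker_middle, beaker_small below 0.02 m/s); the robot touches nothing.
It fails at once if a bystander is moved more than 30 mm (distance of any of pill_jar, reagent, amber, petri, spatula, measuring_cylinder from where it was at the start of the episode above 0.03 m).
It fails at once if the blue beaker is dropped into the canister (over 0.7 m/s there) (linear speed of beaker_large above 0.7 m/s and horizontal distance between beaker_large and canister below 0.03 m and height (world z) of beaker_large below 0.2 m).
It fails at once if the green beaker is dropped into the canister (over 0.7 m/s there) (linear speed of beaker_middle above 0.7 m/s and horizontal distance between beaker_middle and canister below 0.03 m and height (world z) of beaker_middle below 0.2 m).
It fails at once if the orange beaker is dropped into the canister (over 0.7 m/s there) (linear speed of beaker_small above 0.7 m/s and horizontal distance between beaker_small and canister below 0.03 m and height (world z) of beaker_small below 0.2 m).
It also fails if it takes over 72 s, if anything falls off the work surface, if the arm or the gripper's body presses on something with over 40 N, if the wrist force passes 120 N, or if a joint passes its speed limit or range.

### The arm

A 7-joint arm with a two-finger parallel gripper is mounted at the origin on the work surface. World frame = base frame: x ahead of the robot, y to its left, z up, the work surface at z = 0. Lengths are in m, angles in rad, forces in N, time in s.
With the tool pointing down it reaches from about 0.35 to 0.9 m from the base axis. Payload 7.2 kg.
Tool frame: the origin (TCP) lies where the fingers leave the gripper's body, on its centre line; the fingertips stand 80 mm ahead of it and the grasp point (between the pads) lies 61 mm ahead of it; z points along the fingers, y is the line along which they close (so a half turn about z gives the same grasp; the last joint's range is limited). The gripper opens to 88 mm and grips with 3 to 60 N. Pads are 20 mm wide; open, the fingers measure 115 mm over their backs; the gripper's body (75 mm by 178 mm) begins 61 mm behind the grasp point.
Start: joints at [1.232, 0.411, -0.013, 1.596, 0.006, 1.134, -0.082], TCP at [0.167, -0.602, 0.303] pointing down, gripper open.
Joint ranges: [-2.95, 2.95], [-0.29, 1.99], [-1.47, 1.44], [0.14, 2.54], [-1.03, 4.17], [0.13, 1.85], [-2.86, 2.86]. Speed limits (rad/s): [2.39, 2.39, 3.01, 3.01, 3.14, 3.14, 3.14].

### API

Orientations are given as a unit quaternion [w, x, y, z].
In Python, from rig import r gives the robot as it stands.
- The arm moves only by the tool apply_moves, never from a script. Its argument "targets" is a list of rows, each a list of 5 numbers: the shift along the tool's x, y, z in units of 40 mm (1.0 is 40 mm), then the turn about the tool's z in units of 6 degrees (1.0 is 6 degrees), then the finger opening in mm, from 0 to 87.8. In form: [[x, y, z, yaw, jaw], ...]. A call has 1 to 10 rows; each row is the pose to reach, as a shift and turn from the pose commanded when the call began, along the tool's axes at that moment; what a row does not reach only later rows make up. A row lasts 1/12 s, in which the tool goes at most 41.7 mm and 7.16 degrees, less where a joint would pass 70% of its speed; a pose out of reach is approached as far as the arm can. A call with a gripper value outside its range is refused whole. The fingers move at their own pace and stop on an object; the grip force is fixed at half the most. Time passes only in rows, so rows that repeat a pose let the fingers close. It gives the time, the measured TCP pose, the force, the opening and the grip force at its end, in the units of the state.
- r.get_state(): the state, without advancing time (a new reading comes with each control period).
- r.get_image(name): name is "scene" or "top" or "wrist"; returns the picture (384x512x3 uint8, red, green, blue); there is no depth.
- r.camera_info(name): a dict with "fx", "fy", "cx", "cy" (pixels), "R" (3x3) and "t" (3): a world point X has camera coordinates R X + t. Camera axes: x right, y down, z forward; pixel columns grow to the right and rows downward; lengths in m; the calibration is good to about 2 mm. A picture is of the moment at which its call begins: read the wrist's pose just before it. camera_info takes no time and is no camera call; for the wrist camera it gives the pose at the moment of the call.
- r.finish_job(): hands the job in; it is judged then, once.
Trained networks look in the newest picture that a camera, given by its name, has taken for a name from the list of things; names that differ only in an ending like _2 or _b are one class to them, and where a whole thing is asked for, a point or a joint stands for the part that bears it (a point fixed in the world has none). Each returns a list of dicts, best first, with "confidence" (0 to 1); they miss things now and then, are a little off and sometimes report something else, mostly with a low value. They report only what shows in the picture. A call takes as long as a camera call.
- r.cut_out(name, camera): "pixels" (384x512 bool, what is visible of it) and "position" ([row, column] in pixels, amid what is visible of it).
The state is a dict: "t": time; "qpos": joint angles; "qvel": joint speeds; "effort": joint torques, N m; "position": TCP position; "tool_rot": TCP orientation; "ft_force": force on the tool from outside, world axes, zero at the start; "moment": the same for the moment, N m; "width": finger opening in m; "finger_force": force on a finger pad.
Only numpy, scipy, OpenCV 4.12 (cv2) and the standard library are available. Lean on these libraries where they do the work, as an engineer would, in place of code of your own. Each camera call takes 0.05 s, during which the arm holds its last target. There are 200 camera calls.

## Working session

There is one attempt and no reset: what is moved stays moved. The work goes in short steps, Python scripts to look and compute and a tool call to move; the robot and the scene stay as the last step left them, time stands still between calls to the robot, and variables do not carry over. Pictures are saved under pics/ and viewed, at most 10 in all, crops included, and the job is handed in when it is done.

Besides the shell and the picture viewer there is one more tool, called after "Call:" as name(argument=value, ...), one argument or row to a line, values as JSON. apply_moves: Moves the arm, as the interface text tells. Its arguments: {"type":"object","properties":{"targets":{"type":"array","items":{"type":"array","items":{"type":"number"}}}},"required":["targets"]}

```bash
mkdir -p pics; ls; python3 - <<'E'
from rig import r
import cv2
s=r.get_state();print({k:s[k] for k in('t','position','tool_rot','width','ft_force')})
for c in('scene','top'):
    cv2.imwrite(f'pics/{c}0.png',r.get_image(c)[:,:,::-1])
    i=r.camera_info(c);print(c,i)
    for n in['canister','beaker_large','beaker_middle','beaker_small','bell','measuring_cylinder','reagent','amber','petri','pill_jar']:
        d=r.cut_out(n,c)
        print(n,[(round(x['confidence'],2),[round(float(v)) for v in x['position']],int(x['pixels'].sum())) for x in d[:2]])
E
```

```text
pics
{'t': 0.0, 'position': array([ 0.16705859, -0.60187424,  0.30180457]), 'tool_rot': array([-7.88628544e-04,  9.90844598e-01,  1.35004949e-01, -1.58516000e-04]), 'width': 0.08789350608311203, 'ft_force': array([-0.81871777, -0.80998301,  0.23864552])}
scene {'fx': 411.4927588612183, 'fy': 411.4927588612183, 'cx': 252.7856391694145, 'cy': 190.044335254386, 'R': array([[-0.58418865,  0.81161744,  0.000864  ],
       [ 0.47016134,  0.33928161, -0.8147615 ],
       [-0.66156779, -0.4755682 , -0.57979561]]), 't': array([ 0.31622374, -0.17527296,  1.52095505])}
canister [(0.96, [194, 216], 1556)]
beaker_large [(0.85, [234, 403], 1157)]
beaker_middle [(0.91, [242, 316], 909)]
beaker_small [(0.65, [194, 220], 1460), (0.58, [209, 332], 603)]
bell [(0.83, [172, 163], 457)]
measuring_cylinder [(0.94, [263, 254], 1786)]
reagent [(0.89, [208, 153], 1010)]
amber [(0.57, [287, 366], 1390)]
petri [(0.75, [257, 218], 879)]
pill_jar [(0.73, [245, 352], 297), (0.37, [176, 249], 418)]
top {'fx': 359.82916681126045, 'fy': 359.82916681126045, 'cx': 257.1562933432671, 'cy': 190.46172567477024, 'R': array([[-5.05650460e-03, -9.99597743e-01,  2.79066840e-02],
       [-9.81008094e-01, -4.52665638e-04, -1.93966273e-01],
       [ 1.93900882e-01, -2.83574742e-02, -9.80611188e-01]]), 't': array([0.00360551, 0.58802373, 0.86098788])}
canister [(0.89, [202, 298], 1498)]
beaker_large [(0.87, [254, 101], 1012), (0.33, [277, 307], 1053)]
beaker_middle [(0.65, [195, 172], 562), (0.35, [173, 113], 716)]
beaker_small [(0.64, [250, 179], 368)]
bell [(0.83, [211, 385], 716), (0.45, [254, 98], 983)]
measuring_cylinder [(0.92, [126, 198], 1000)]
reagent [(0.77, [141, 331], 848)]
amber [(0.96, [172, 111], 760), (0.54, [202, 301], 1483)]
petri [(0.7, [148, 248], 763), (0.25, [204, 302], 1576)]
pill_jar [(0.8, [227, 152], 292)]
```

View pics/top0.png

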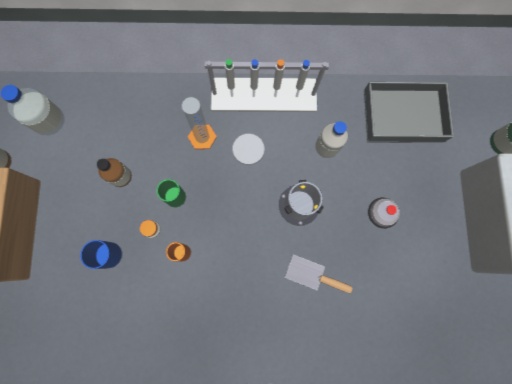

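View pics/scene0.png

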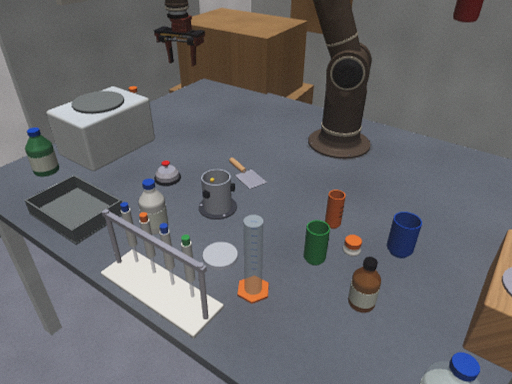

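The top view shows blue at (254,98), green (192,169), orange (250,177), the canister (202,303) and the bell plunger (211,390). The scene view agrees: blue (234,403), green (242,316), orange (209,335), canister (194,216). Next I'll fit upright cylinder silhouettes to the masks in both views.

```bash
cat > h.py <<'E'
from rig import r
import numpy as np, cv2
from scipy.optimize import minimize
from scipy.spatial.transform import Rotation as Ro
def proj(i,X):
    c=X@np.array(i['R']).T+i['t']; return np.c_[i['fx']*c[:,0]/c[:,2]+i['cx'],i['fy']*c[:,1]/c[:,2]+i['cy']]
def ray(i,row,col,z):
    R=np.array(i['R']);C=-R.T@i['t'];d=R.T@[(col-i['cx'])/i['fx'],(row-i['cy'])/i['fy'],1]
    return (C+d*(z-C[2])/d[2])[:2]
A=np.linspace(0,2*np.pi,40)
def sil(i,xy,parts):  # parts: (radius, z0, z1); soft mask from 4x supersampling
    m=np.zeros((384*4,512*4),np.uint8)
    for rad,z0,z1 in parts:
        P=np.vstack([np.c_[xy[0]+rad*np.cos(A),xy[1]+rad*np.sin(A),0*A+z] for z in(z0,z1)])
        h=cv2.convexHull(((proj(i,P)+.5)*4).astype(np.float32)).round().astype(np.int32)
        cv2.fillConvexPoly(m,h,255)
    return cv2.resize(m,(512,384),interpolation=cv2.INTER_AREA)/255.
def fit(views,parts,x0):  # views: (info,mask)
    def cost(x): return sum(np.abs(sil(i,x,parts)-m).sum()/m.sum() for i,m in views)
    best=minimize(cost,x0,method='Nelder-Mead',options=dict(initial_simplex=np.array(x0)+[[0,0],[.02,0],[0,.02]],xatol=2e-4,fatol=1e-4))
    return best.x,best.fun/len(views)
PARTS=dict(canister=[(.041,0,.108),(.056,0,.006)],beaker_large=[(.033,0,.105)],beaker_middle=[(.0275,0,.105)],beaker_small=[(.022,0,.105)],bell=[(.042,0,.008),(.013,.04,.062),(.03,.008,.035)],
 measuring_cylinder=[(.02,0,.208),(.04,0,.01)],reagent=[(.034,0,.11),(.015,.11,.15)],amber=[(.03,0,.09),(.015,.09,.13)],pill_jar=[(.023,0,.036)],petri=[(.044,0,.015)])
def tool(s):
    q=s['tool_rot'];return Ro.from_quat([q[1],q[2],q[3],q[0]]).as_matrix()
def units(target,s=None,p0=None):
    s=s or r.get_state();return tool(s).T@(np.array(target)-(s['position'] if p0 is None else p0))/.04
E
python3 - <<'E'
from h import *
P0=dict(canister=(202,303),beaker_large=(254,98),beaker_middle=(192,169),beaker_small=(250,177),bell=(211,385),measuring_cylinder=(126,198),reagent=(141,331),amber=(172,113),pill_jar=(227,152),petri=(148,248))
it,isc=r.camera_info('top'),r.camera_info('scene')
r.get_image('top');r.get_image('scene')
for n,p in P0.items():
    x0=ray(it,*p,.07 if n not in('petri',) else .01); V=[];F=[]
    for c,i in(('top',it),('scene',isc)):
        u=proj(i,np.array([[*x0,.06]]))[0]
        d=[k for k in r.cut_out(n,c) if np.hypot(k['position'][1]-u[0],k['position'][0]-u[1])<25]
        if d:
            m=d[0]['pixels'];V.append((i,m.astype(float)));x,f=fit(V[-1:],PARTS[n],x0);F.append((c,x.round(4),round(f,2)))
    if V: x,f=fit(V,PARTS[n],x0);print(n,x.round(4),round(f,2),F)
print(tool(r.get_state()).round(3))
E
```

```text
canister [ 0.5616 -0.1129] 0.06 [('top', array([ 0.5609, -0.1134]), np.float64(0.07)), ('scene', array([ 0.5618, -0.1129]), np.float64(0.05))]
beaker_large [0.429 0.38 ] 0.09 [('top', array([0.4294, 0.3801]), np.float64(0.09)), ('scene', array([0.4269, 0.3798]), np.float64(0.09))]
beaker_middle [0.5822 0.2181] 0.09 [('top', array([0.582 , 0.2193]), np.float64(0.07)), ('scene', array([0.5778, 0.2158]), np.float64(0.1))]
beaker_small [0.432  0.1926] 0.12 [('scene', array([0.432 , 0.1926]), np.float64(0.12))]
bell [ 0.5396 -0.3409] 0.07 [('top', array([ 0.5392, -0.3405]), np.float64(0.06)), ('scene', array([ 0.5391, -0.3424]), np.float64(0.07))]
measuring_cylinder [0.7539 0.1532] 0.13 [('top', array([0.7522, 0.1536]), np.float64(0.14)), ('scene', array([0.7524, 0.1514]), np.float64(0.1))]
reagent [ 0.7268 -0.1956] 0.21 [('top', array([ 0.7265, -0.1942]), np.float64(0.11)), ('scene', array([ 0.7266, -0.1968]), np.float64(0.3))]
amber [0.6384 0.3691] 0.15 [('top', array([0.6357, 0.3662]), np.float64(0.17)), ('scene', array([0.6402, 0.3692]), np.float64(0.12))]
pill_jar [0.4951 0.2784] 0.19 [('top', array([0.4951, 0.2784]), np.float64(0.19))]
petri [0.7163 0.0247] 0.14 [('top', array([0.7134, 0.024 ]), np.float64(0.19)), ('scene', array([0.7169, 0.0232]), np.float64(0.1))]
[[ 0.964  0.268  0.   ]
 [ 0.268 -0.964 -0.   ]
 [-0.     0.    -1.   ]]
```

Call:
apply_moves(
  targets=[
    [11.39,-9.87,-0.45,-27.42,87.8],
    [11.39,-9.87,-0.45,-27.42,87.8],
    [11.39,-9.87,-0.45,-27.42,87.8],
    [11.39,-9.87,-0.45,-27.42,87.8],
    [11.39,-9.87,-0.45,-27.42,87.8],
    [11.39,-9.87,-0.45,-27.42,87.8],
    [11.39,-9.87,-0.45,-27.42,87.8],
    [11.39,-9.87,-0.45,-27.42,87.8],
    [11.39,-9.87,-0.45,-27.42,87.8],
    [11.39,-9.87,-0.45,-27.42,87.8],
  ],
)

```text
t: 3.03
position: [0.3982, -0.2534, 0.3156]
tool_rot: [0.001, 0.723, 0.691, -0.0]
ft_force: [1.3, -0.9, -0.0]
width: 0.0877
finger_force: 0.0
```

```bash
cat > w.py <<'E'
import sys
from h import *
s=r.get_state();T=tool(s)
print(s['t'],s['position'].round(4),'yawx',np.degrees(np.arctan2(T[1,0],T[0,0])).round(2),'w',round(s['width'],4),'q7',s['qpos'].round(2)[[0,6]],'qv',abs(s['qvel']).max().round(3))
for a in sys.argv[1:]:
    print(a,units([float(v) for v in a.split(',')],s).round(3))
E
python3 w.py .429,.38,.3
```

```text
3.0333 [ 0.3982 -0.2534  0.3156] yawx 87.47 w 0.0877 q7 [0.86 0.34] qv 0.572
.429,.38,.3 [15.855  0.072  0.376]
```

Call:
apply_moves(
  targets=[
    [15.8,0,0,-15.4,87.8],
    [15.8,0,0,-15.4,87.8],
    [15.8,0,0,-15.4,87.8],
    [15.8,0,0,-15.4,87.8],
    [15.8,0,0,-15.4,87.8],
    [15.8,0,0,-15.4,87.8],
    [15.8,0,0,-15.4,87.8],
    [15.8,0,0,-15.4,87.8],
    [15.8,0,0,-15.4,87.8],
    [15.8,0,0,-15.4,87.8],
  ],
)

```text
t: 3.87
position: [0.4181, 0.1628, 0.3156]
tool_rot: [0.001, 0.182, 0.983, -0.0]
ft_force: [1.6, -0.4, -0.5]
width: 0.0881
finger_force: 0.0
```

```bash
python3 w.py .429,.38,.3
```

```text
3.8667 [0.4181 0.1628 0.3156] yawx 159.06 w 0.0881 q7 [0.35 0.56] qv 0.87
.429,.38,.3 [1.686 5.17  0.388]
```

Call:
apply_moves(
  targets=[
    [1.69,5.17,0.4,-3.5,87.8],
    [1.69,5.17,0.4,-3.5,87.8],
    [1.69,5.17,0.4,-3.5,87.8],
    [1.69,5.17,0.4,-3.5,87.8],
    [1.69,5.17,0.4,-3.5,87.8],
    [1.69,5.17,0.4,-3.5,87.8],
    [1.69,5.17,0.4,-3.5,87.8],
    [1.69,5.17,0.4,-3.5,87.8],
  ],
)

```text
t: 4.53
position: [0.4299, 0.3783, 0.2987]
tool_rot: [-0.0, 0.001, 1.0, -0.0]
ft_force: [1.0, -0.4, 0.2]
width: 0.0881
finger_force: 0.0
```

```bash
python3 - <<'E'
from h import *
i=r.camera_info('wrist');im=r.get_image('wrist');cv2.imwrite('pics/w1.png',im[:,:,::-1])
for d in r.cut_out('beaker_large','wrist')[:2]:
    print(d['confidence'],d['position'],d['pixels'].sum(),[round(v,4) for v in ray(i,*d['position'],.06)])
    print(fit([(i,d['pixels'].astype(float))],PARTS['beaker_large'],[.429,.38]))
E
python3 w.py .429,.38,.151
```

```text
0.7 [184.9, 259.0] 3734 [np.float64(0.4407), np.float64(0.3828)]
(array([0.43059138, 0.38088078]), np.float64(0.03892582206958842))
4.6333 [0.4308 0.3766 0.299 ] yawx 179.67 w 0.0875 q7 [-0.12  0.4 ] qv 0.019
.429,.38,.151 [0.046 0.089 3.701]
```

View pics/w1.png

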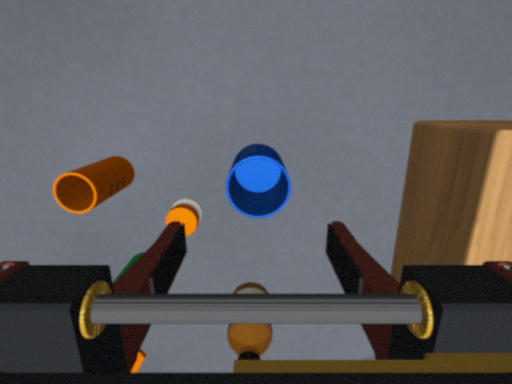

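The wrist view shows the blue mouth at (187,259), between the fingers in y. A wooden box begins at column 400 to the right, so I'll check that it clears the gripper.

```bash
python3 - <<'E'
from h import *
w,t=r.camera_info('wrist'),r.camera_info('top')
for z in(0,.05,.1,.15,.2): print(z,'wrist left edge near',ray(w,250,397,z).round(3),'corner',ray(w,122,415,z).round(3),'top cam',ray(t,178,38,z).round(3),ray(t,282,10,z).round(3))
E
python3 w.py .4306,.3809,.151
```

```text
0 wrist left edge near [0.561 0.587] corner [0.375 0.585] top cam [0.633 0.59 ] [0.362 0.629]
0.05 wrist left edge near [0.534 0.56 ] corner [0.372 0.557] top cam [0.622 0.56 ] [0.365 0.598]
0.1 wrist left edge near [0.506 0.532] corner [0.369 0.53 ] top cam [0.61  0.531] [0.367 0.567]
0.15 wrist left edge near [0.478 0.505] corner [0.366 0.503] top cam [0.598 0.502] [0.37  0.535]
0.2 wrist left edge near [0.451 0.477] corner [0.362 0.476] top cam [0.587 0.472] [0.372 0.504]
4.6333 [0.4308 0.3766 0.299 ] yawx 179.67 w 0.0875 q7 [-0.12  0.4 ] qv 0.019
.4306,.3809,.151 [0.006 0.111 3.701]
```

Call:
apply_moves(
  targets=[
    [0,0.11,1.0,-0.05,87.8],
    [0,0.11,2.0,-0.05,87.8],
    [0,0.11,3.0,-0.05,87.8],
    [0,0.11,3.7,-0.05,87.8],
    [0,0.11,3.7,-0.05,87.8],
    [0,0.11,3.7,-0.05,64],
    [0,0.11,3.7,-0.05,64],
    [0,0.11,3.7,-0.05,64],
    [0,0.11,3.7,-0.05,64],
    [0,0.11,3.7,-0.05,64],
  ],
)

```text
t: 5.47
position: [0.4312, 0.3828, 0.153]
tool_rot: [0.001, -0.0, 1.0, 0.001]
ft_force: [0.1, -2.4, 8.3]
width: 0.0649
finger_force: 22.2
```

```bash
python3 w.py
```

```text
5.4667 [0.4312 0.3828 0.153 ] yawx -179.99 w 0.0649 q7 [-0.21  0.26] qv 0.004
```

Call:
apply_moves(
  targets=[
    [0,0,0,0,87.8],
    [0,0,0,0,87.8],
    [0,0,0,0,87.8],
    [0,0,0,15,87.8],
    [0,0,0,15,87.8],
    [0,0,0,15,87.8],
    [0,0,0,15,87.8],
    [0,0,0,15,87.8],
    [0,0,0,15,87.8],
    [0,0,0,15,87.8],
  ],
)

```text
t: 6.3
position: [0.4301, 0.3827, 0.1511]
tool_rot: [-0.0, 0.426, 0.905, 0.0]
ft_force: [-0.2, -0.3, -0.5]
width: 0.0879
finger_force: 0.0
```

```bash
python3 w.py .4306,.3828,.151
```

```text
6.3 [0.4301 0.3827 0.1511] yawx 129.58 w 0.0879 q7 [-0.35 -0.5 ] qv 1.273
.4306,.3828,.151 [-0.006  0.011  0.002]
```

Call:
apply_moves(
  targets=[
    [0,0,0,6.65,87.8],
    [0,0,0,6.65,87.8],
    [0,0,0,6.65,87.8],
    [0,0,0,6.65,87.8],
    [0,0,0,6.65,87.8],
    [0,0,0,6.65,87.8],
    [0,0,0,6.65,62],
    [0,0,0,6.65,62],
    [0,0,0,6.65,62],
    [0,0,0,6.65,62],
  ],
)

```text
t: 7.13
position: [0.4302, 0.3826, 0.151]
tool_rot: [-0.0, 0.706, 0.708, -0.0]
ft_force: [-1.1, -0.3, -0.5]
width: 0.067
finger_force: 30.0
```

```bash
python3 w.py .5616,-.1129,.3
```

```text
7.1333 [0.4302 0.3826 0.151 ] yawx 90.13 w 0.067 q7 [-0.47 -1.08] qv 0.008
.5616,-.1129,.3 [-12.394   3.255  -3.726]
```

Call:
apply_moves(
  targets=[
    [0,0,-0.7,0,62],
    [0,0,-1.5,0,62],
    [0,0,-2.4,0,62],
    [-0.5,0.1,-3.2,0,62],
    [-1.3,0.3,-3.7,0,62],
    [-2.2,0.6,-3.7,0,62],
    [-3.1,0.8,-3.7,0,62],
    [-4.0,1.05,-3.7,0,62],
    [-4.9,1.3,-3.7,0,62],
    [-5.8,1.5,-3.7,0,62],
  ],
)

```text
t: 7.97
position: [0.4905, 0.1485, 0.299]
tool_rot: [0.0, 0.707, 0.708, -0.0]
ft_force: [0.1, 0.4, -2.4]
width: 0.0666
finger_force: 30.0
```

Call:
apply_moves(
  targets=[
    [-0.9,0.25,0,0,62],
    [-1.8,0.5,0,0,62],
    [-2.7,0.7,0,0,62],
    [-3.6,0.95,0,0,62],
    [-4.5,1.2,0,0,62],
    [-5.4,1.45,0,0,62],
    [-6.1,1.65,0,0,62],
    [-6.5,1.72,0,0,62],
    [-6.59,1.75,0,0,62],
    [-6.59,1.75,0,0,62],
  ],
)

```text
t: 8.8
position: [0.5602, -0.1141, 0.2985]
tool_rot: [-0.0, 0.708, 0.707, -0.0]
ft_force: [-0.6, 1.5, -1.4]
width: 0.0668
finger_force: 30.0
```

```bash
python3 - <<'E'
from h import *
s=r.get_state();print(s['position'])
for c in('wrist','top'):
    i=r.camera_info(c);im=r.get_image(c);cv2.imwrite(f'pics/{c}2.png',im[:,:,::-1])
    z=s['position'][2]-.151
    for n,p in(('beaker_large',[(.033,z,z+.105)]),('canister',PARTS['canister'])):
        for d in r.cut_out(n,c)[:1]:
            print(c,n,d['confidence'],d['pixels'].sum(),fit([(i,d['pixels'].astype(float))],p,s['position'][:2]))
E
python3 w.py .5614,-.1131,.23
```

```text
[ 0.56021058 -0.11414785  0.29846758]
wrist beaker_large 0.84 12641 (array([ 0.55997291, -0.1123852 ]), np.float64(0.19232407463420462))
wrist canister 0.95 3754 (array([ 0.56256471, -0.10226801]), np.float64(0.9325540338671431))
top beaker_large 0.8 271 (array([ 0.55232484, -0.07041494]), np.float64(3.0042833369510165))
top canister 0.94 717 (array([ 0.54998869, -0.08776351]), np.float64(1.073229961440643))
9.1 [ 0.5604 -0.1114  0.2992] yawx 90.16 w 0.0667 q7 [0.34 0.02] qv 0.009
.5614,-.1131,.23 [-0.043  0.025  1.731]
```

View pics/wrist2.png

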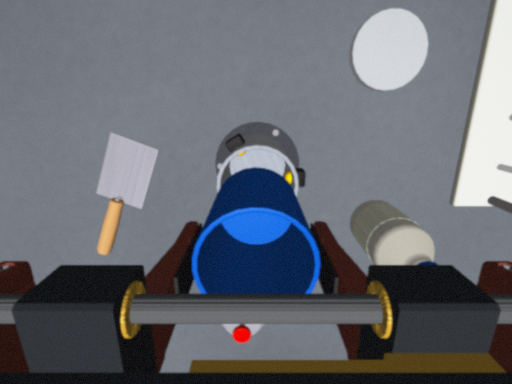

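The wrist view shows blue at (250,257) held over the canister (160,257), with the catches clear. I'll lower it into the mouth.

Call:
apply_moves(
  targets=[
    [-0.04,0.025,0,0,62],
    [-0.04,0.025,0.3,0,62],
    [-0.04,0.025,0.6,0,62],
    [-0.04,0.025,0.9,0,62],
    [-0.04,0.025,1.15,0,62],
    [-0.04,0.025,1.35,0,62],
    [-0.04,0.025,1.55,0,62],
    [-0.04,0.025,1.6,0,62],
  ],
)

```text
t: 9.77
position: [0.5608, -0.1145, 0.2332]
tool_rot: [-0.001, 0.707, 0.707, -0.001]
ft_force: [0.3, 0.1, -1.4]
width: 0.0666
finger_force: 30.0
```

```bash
python3 w.py .5614,-.1131,.19
```

```text
9.7667 [ 0.5608 -0.1145  0.2332] yawx 90.03 w 0.0666 q7 [ 0.34 -0.  ] qv 0.024
.5614,-.1131,.19 [0.034 0.016 1.08 ]
```

Call:
apply_moves(
  targets=[
    [0.03,0.01,0.1,0,62],
    [0.03,0.01,0.2,0,62],
    [0.03,0.01,0.3,0,62],
    [0.03,0.01,0.4,0,62],
    [0.03,0.01,0.5,0,62],
    [0.03,0.01,0.6,0,62],
    [0.03,0.01,0.7,0,62],
    [0.03,0.01,0.8,0,62],
    [0.03,0.01,0.9,0,62],
    [0.03,0.01,0.93,0,62],
  ],
)

```text
t: 10.6
position: [0.5617, -0.1133, 0.197]
tool_rot: [-0.0, 0.707, 0.707, -0.0]
ft_force: [1.1, -1.3, 1.2]
width: 0.067
finger_force: 30.0
```

```bash
python3 - <<'E'
from h import *
i=r.camera_info('wrist');im=r.get_image('wrist');cv2.imwrite('pics/w3.png',im[:,:,::-1])
print(r.get_state()['ft_force'])
E
python3 w.py .5614,-.1131,.25
```

```text
[ 2.13098177 -0.82786166 -4.82696682]
10.65 [ 0.5616 -0.1134  0.1969] yawx 90.02 w 0.0667 q7 [ 0.33 -0.02] qv 0.007
.5614,-.1131,.25 [ 0.007 -0.006 -1.327]
```

View pics/w3.png

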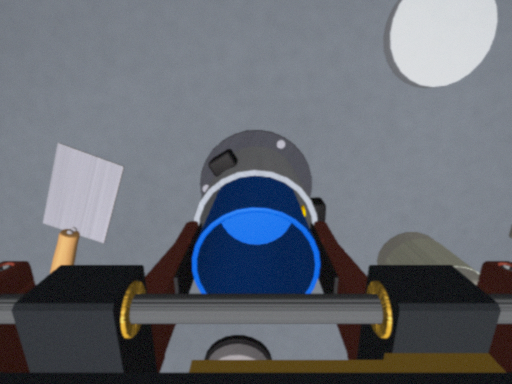

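Blue sits centred in the canister mouth at (250,257), past the catches, and hasn't slipped in the grip. I'll let go and push down on its rim.

Call:
apply_moves(
  targets=[
    [0,0,0,0,87.8],
    [0,0,0,0,87.8],
    [0,0,0,0,87.8],
    [0,0,-0.6,0,87.8],
    [0,0,-1.2,0,87.8],
    [0,0,-1.3,0,50],
    [0,0,-1.3,0,50],
    [0,0,-1.3,0,50],
    [0,0,-1.3,0,50],
    [0,0,-1.3,0,50],
  ],
)

```text
t: 11.48
position: [0.5613, -0.1134, 0.2487]
tool_rot: [-0.001, 0.707, 0.707, -0.001]
ft_force: [0.0, -0.0, 0.4]
width: 0.0581
finger_force: 0.0
```

```bash
python3 w.py .5615,-.1131,.193
```

```text
11.4833 [ 0.5613 -0.1134  0.2487] yawx 90.02 w 0.0581 q7 [ 0.34 -0.  ] qv 0.004
.5615,-.1131,.193 [0.006 0.008 1.393]
```

Call:
apply_moves(
  targets=[
    [0,0,0,0,50],
    [0,0,0,0,50],
    [0,0,0.2,0,50],
    [0,0,0.4,0,50],
    [0,0,0.6,0,50],
    [0,0,0.8,0,50],
    [0,0,1.0,0,50],
    [0,0,1.2,0,50],
    [0,0,1.35,0,50],
    [0,0,1.4,0,50],
  ],
)

```text
t: 12.32
position: [0.5621, -0.1143, 0.1935]
tool_rot: [0.001, 0.707, 0.707, -0.0]
ft_force: [-2.4, -3.6, 15.6]
width: 0.05
finger_force: 7.8
```

```bash
python3 w.py .5615,-.1131,.193
```

```text
12.3167 [ 0.5621 -0.1143  0.1935] yawx 90.0 w 0.05 q7 [ 0.33 -0.02] qv 0.018
.5615,-.1131,.193 [ 0.03  -0.015  0.012]
```

Call:
apply_moves(
  targets=[
    [0,0,0.06,0,50],
    [0,0,0.1,0,50],
    [0,0,0.1,0,50],
  ],
)

```text
t: 12.57
position: [0.5623, -0.1153, 0.193]
tool_rot: [0.002, 0.708, 0.707, -0.001]
ft_force: [-9.0, -3.6, 30.2]
width: 0.0496
finger_force: 14.7
```

Call:
apply_moves(
  targets=[
    [0,0,-0.5,0,50],
    [0,0,-1.5,0,87.8],
    [0,0,-2.5,0,87.8],
    [4.3,0.1,-2.5,0,87.8],
    [4.3,0.1,-2.5,0,87.8],
    [4.3,0.1,-2.5,0,87.8],
    [4.3,0.1,-2.5,0,87.8],
    [4.3,0.1,-2.5,0,87.8],
    [4.3,0.1,-2.5,0,87.8],
  ],
)

```text
t: 13.32
position: [0.5651, 0.0627, 0.2894]
tool_rot: [-0.001, 0.705, 0.71, 0.0]
ft_force: [-0.5, 0.7, -0.1]
width: 0.0883
finger_force: 0.0
```

```bash
python3 - <<'E'
from h import *
im=r.get_image('scene');i=r.camera_info('scene');cv2.imwrite('pics/s4.png',cv2.resize(im[140:260,150:350,::-1],None,fx=4,fy=4))
for n in('beaker_middle','beaker_small'):
  for d in r.cut_out(n,'scene')[:2]:
    print('scene',n,d['confidence'],d['position'],fit([(i,d['pixels'].astype(float))],PARTS[n],[.58,.217] if 'mid' in n else [.43,.19]))
i=r.camera_info('top');im=r.get_image('top')
for z in (.113,):
  d=r.cut_out('beaker_large','top')[:1]
  for k in d: print(k['confidence'],k['position'],k['pixels'].sum(),ray(i,*k['position'],z))
E
python3 w.py .5814,.2185,.26
```

```text
scene beaker_middle 0.77 [241.9, 315.2] (array([0.57972933, 0.21637523]), np.float64(0.08203398147580199))
scene beaker_small 0.92 [210.1, 331.4] (array([0.43359319, 0.19231709]), np.float64(0.12346637470555058))
0.85 [197.9, 307.5] 467 [ 0.55895772 -0.11669867]
13.5667 [0.5659 0.0565 0.2895] yawx 89.86 w 0.0876 q7 [ 0.09 -0.31] qv 0.004
.5814,.2185,.26 [4.051 0.379 0.734]
```

View pics/s4.png

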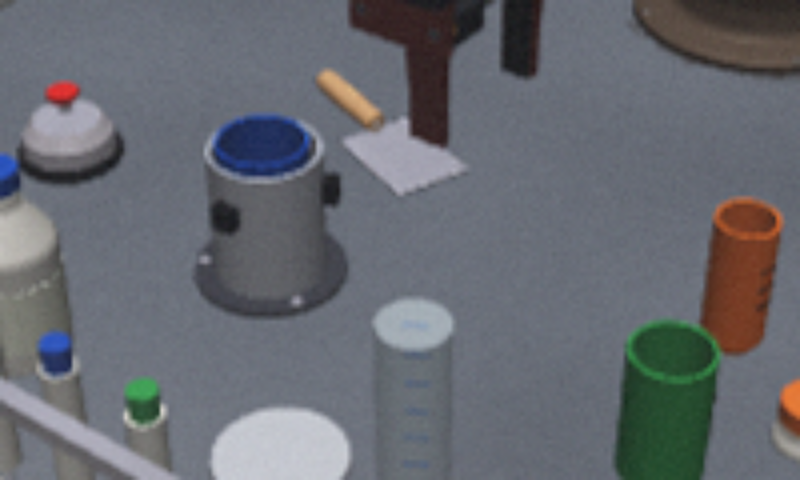

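Blue sits evenly and low in the canister, its rim just above the canister's, and it took 30 N with the fingertips at 0.113 m, so it is home. Green is next.

Call:
apply_moves(
  targets=[
    [1,0.1,0.2,0,87.8],
    [2,0.2,0.4,0,87.8],
    [3,0.3,0.6,0,87.8],
    [3.8,0.37,0.7,0,87.8],
    [4.05,0.38,0.7,0,87.8],
    [4.05,0.38,0.7,0,87.8],
    [4.05,0.38,0.7,0,87.8],
  ],
)

```text
t: 14.15
position: [0.5813, 0.219, 0.2616]
tool_rot: [0.0, 0.707, 0.707, -0.001]
ft_force: [-0.7, 0.6, 0.5]
width: 0.088
finger_force: 0.0
```

```bash
python3 - <<'E'
from h import *
i=r.camera_info('wrist');im=r.get_image('wrist')
d=r.cut_out('beaker_middle','wrist')[0];print(d['confidence'],d['pixels'].sum(),d['position'])
x,f=fit([(i,d['pixels'].astype(float))],PARTS['beaker_middle'],[.5814,.2185]);print(x,f,units([*x,.169]))
E
python3 w.py
```

```text
0.82 3691 [191.1, 257.4]
[0.58153589 0.21910019] 0.028008775983977986 [ 0.03967954 -0.00433149  2.32375419]
14.25 [0.5817 0.2177 0.262 ] yawx 89.82 w 0.0878 q7 [-0.16 -0.6 ] qv 0.006
```

Call:
apply_moves(
  targets=[
    [0.04,0,0.9,0,87.8],
    [0.04,0,1.8,0,87.8],
    [0.04,0,2.32,0,80],
    [0.04,0,2.32,0,52],
    [0.04,0,2.32,0,52],
    [0.04,0,2.32,0,52],
    [0.04,0,2.32,0,52],
    [0.04,0,2.32,0,52],
    [0.04,0,2.32,0,52],
    [0.04,0,2.32,0,52],
  ],
)

```text
t: 15.08
position: [0.582, 0.2224, 0.1712]
tool_rot: [0.001, 0.707, 0.707, 0.001]
ft_force: [-1.3, -1.2, 6.8]
width: 0.0543
finger_force: 30.0
```

Call:
apply_moves(
  targets=[
    [0,0,0,0,80],
    [0,0,0,0,80],
    [0,0,0,-15,80],
    [0,0,0,-15,80],
    [0,0,0,-15,80],
    [0,0,0,-15,80],
    [0,0,0,-15,80],
    [0,0,0,-15,80],
    [0,0,0,-15,80],
    [0,0,0,-15,80],
  ],
)

```text
t: 15.92
position: [0.5809, 0.2222, 0.1692]
tool_rot: [0.0, 0.278, 0.96, -0.0]
ft_force: [-0.2, -0.1, 0.1]
width: 0.0803
finger_force: 0.0
```

```bash
python3 w.py .5815,.2191,.169
```

```text
15.9167 [0.5809 0.2222 0.1692] yawx 147.67 w 0.0803 q7 [-0.02  0.22] qv 1.29
.5815,.2191,.169 [-0.054 -0.058  0.005]
```

Call:
apply_moves(
  targets=[
    [0,0,0,-5.45,80],
    [0,0,0,-5.45,80],
    [0,0,0,-5.45,80],
    [0,0,0,-5.45,80],
    [0,0,0,-5.45,80],
    [0,0,0,-5.45,52],
    [0,0,0,-5.45,52],
    [0,0,0,-5.45,52],
    [0,0,0,-5.45,52],
    [0,0,0,-5.45,52],
  ],
)

```text
t: 16.75
position: [0.5809, 0.2222, 0.1691]
tool_rot: [0.0, 0.0, 1.0, -0.0]
ft_force: [-0.0, -0.3, 0.3]
width: 0.0548
finger_force: 29.9
```

```bash
python3 w.py .5615,-.1131,.30
```

```text
16.75 [0.5809 0.2222 0.1691] yawx 179.96 w 0.0548 q7 [0.06 0.71] qv 0.003
.5615,-.1131,.30 [ 0.478 -8.384 -3.269]
```

Call:
apply_moves(
  targets=[
    [0,0,-0.8,0,52],
    [0,0,-1.7,0,52],
    [0,0,-2.6,0,52],
    [0,-0.5,-3.4,0,52],
    [-0.2,-1.3,-3.77,0,52],
    [-0.4,-2.2,-3.77,0,52],
    [-0.6,-3.1,-3.77,0,52],
    [-0.8,-4.0,-3.77,0,52],
    [-1.0,-4.9,-3.77,0,52],
    [-1.2,-5.8,-3.77,0,52],
  ],
)

```text
t: 17.58
position: [0.629, -0.0115, 0.32]
tool_rot: [0.0, 0.0, 1.0, -0.0]
ft_force: [0.9, 0.8, -0.9]
width: 0.0549
finger_force: 29.9
```

Call:
apply_moves(
  targets=[
    [-0.2,-0.9,0,0,52],
    [-0.4,-1.7,0,0,52],
    [-0.5,-2.3,0,0,52],
    [-0.5,-2.55,0,0,52],
    [-0.5,-2.6,0,0,52],
    [-0.5,-2.6,0,0,52],
  ],
)

```text
t: 18.08
position: [0.6487, -0.1132, 0.3197]
tool_rot: [-0.0, 0.0, 1.0, 0.0]
ft_force: [0.5, 0.3, -0.8]
width: 0.0548
finger_force: 29.9
```

```bash
python3 - <<'E'
from h import *
i=r.camera_info('wrist');im=r.get_image('wrist');cv2.imwrite('pics/w5.png',im[:,:,::-1]);s=r.get_state();print(s['position'],s['width'])
np.save('w5.npy',im)
d=r.cut_out('canister','wrist')[0];print(d['confidence'],d['pixels'].sum(),d['position'])
b=r.cut_out('beaker_large','wrist')
m=d['pixels'].copy()
for k in b[:2]: print('blue',k['confidence'],k['pixels'].sum(),k['position']);np.save('bm.npy',b[0]['pixels'])
if b: print(fit([(i,(m|b[0]['pixels']).astype(float))],PARTS['canister'],[.561,-.113]))
g=r.cut_out('beaker_middle','wrist')
z=s['position'][2]-.169
for k in g[:1]: np.save('gm.npy',k['pixels']);print('green',k['confidence'],k['pixels'].sum(),k['position'],fit([(i,k['pixels'].astype(float))],[(.0275,z,z+.105)],s['position'][:2]))
print(i)
E
```

```text
[ 0.64876841 -0.11180957  0.31994174] 0.05480782600243205
0.77 2536 [98.9, 284.6]
blue 0.58 3814 [95.6, 251.6]
(array([ 0.56147695, -0.11208811]), np.float64(0.0718964567197261))
{'fx': 286.0011294227305, 'fy': 286.0011294227305, 'cx': 255.74533570502044, 'cy': 190.3945287086356, 'R': array([[-1.94521751e-04,  9.99997177e-01,  2.36810595e-03],
       [ 9.56452568e-01, -5.05170791e-04,  2.91887359e-01],
       [ 2.91887732e-01,  2.32175946e-03, -9.56449770e-01]]), 't': array([ 0.11201193, -0.66111542,  0.21899227])}
```

View pics/w5.png

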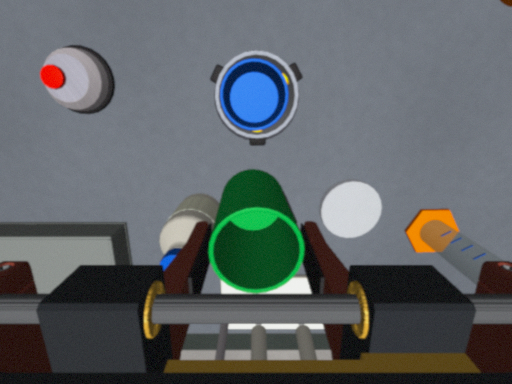

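The wrist view shows blue's rim at (93,254) inside the canister, green in the grip at (248,257), and the bell's red button at (76,52). Now to measure blue against green.

```bash
cat > rel.py <<'E'
from h import *
def colour(im,c,lim):
    R,G,B=[im[:,:,k].astype(int) for k in range(3)]
    m=dict(b=(B>R+35)&(B>G+25),g=(G>R+30)&(G>B+20),o=(R>G+50)&(R>B+60))[c].astype(np.uint8)
    m[:lim[0]]=0;m[lim[1]:]=0;m[:,:lim[2]]=0;m[:,lim[3]:]=0
    m=cv2.morphologyEx(m,cv2.MORPH_OPEN,np.ones((2,2),np.uint8))
    n,l,st,_=cv2.connectedComponentsWithStats(m)
    k=1+np.argmax(st[1:,4]);h=cv2.convexHull(np.argwhere(l==k)[:,::-1].astype(np.int32))
    o=np.zeros(m.shape,np.uint8);cv2.fillConvexPoly(o,h,1);return o.astype(float),st[k]
E
python3 - <<'E'
from rel import *
im=np.load('w5.npy');i=r.camera_info('wrist');s=r.get_state()
m,st=colour(im,'b',(30,150,200,310));print(st,fit([(i,m)],[(.033,.109,.113)],[.5615,-.113]))
z=s['position'][2]-.169
m,st=colour(im,'g',(160,300,190,320));print(st,fit([(i,m)],[(.0275,z,z+.105)],s['position'][:2]))
E
python3 w.py
```

```text
[ 220   59   70   73 4038] (array([ 0.56205196, -0.11191715]), np.float64(0.04457433363970588))
[ 208  171   99  124 8943] (array([ 0.65141613, -0.11070201]), np.float64(0.046417706867693316))
18.2833 [ 0.649  -0.1113  0.3202] yawx -179.81 w 0.0544 q7 [0.58 1.37] qv 0.007
```

Call:
apply_moves(
  targets=[
    [0.8,0,0,0,52],
    [1.6,-0.02,0,0,52],
    [2.1,-0.02,0,0,52],
    [2.21,-0.02,0,0,52],
    [2.21,-0.02,0.4,0,52],
    [2.21,-0.02,0.7,0,52],
    [2.21,-0.02,0.8,0,52],
    [2.21,-0.02,0.8,0,52],
    [2.21,-0.02,0.8,0,52],
  ],
)

```text
t: 19.03
position: [0.561, -0.114, 0.2877]
tool_rot: [-0.0, -0.001, 1.0, 0.0]
ft_force: [1.1, 0.0, -1.3]
width: 0.0546
finger_force: 30.0
```

```bash
python3 - <<'E'
from rel import *
i=r.camera_info('wrist');im=r.get_image('wrist');s=r.get_state();print(s['position'],s['ft_force'])
cv2.imwrite('pics/w6.png',im[:,:,::-1])
z=s['position'][2]-.169
m,st=colour(im,'g',(130,300,190,320));print(st,fit([(i,m)],[(.0275,z,z+.105)],s['position'][:2]))
E
python3 w.py .5605,-.1119,.20
```

```text
[ 0.56118215 -0.11407501  0.28801436] [-0.54862397  0.47280114 -1.20836533]
[ 208  173   99  123 8826] (array([ 0.56373546, -0.11317727]), np.float64(0.055757433059948465))
19.0833 [ 0.5612 -0.1141  0.288 ] yawx -179.94 w 0.0544 q7 [0.71 1.38] qv 0.006
.5605,-.1119,.20 [0.017 0.053 2.2  ]
```

View pics/w6.png

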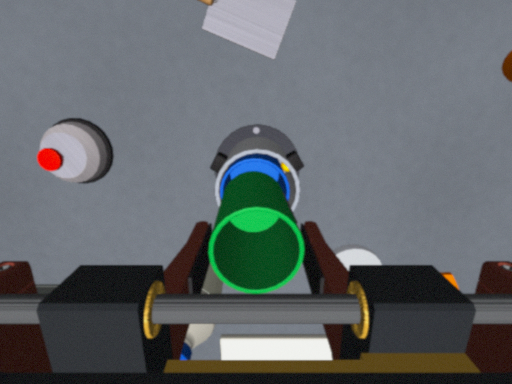

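Green hangs at (247,257) over the canister with blue's rim centred beneath it around (180,255). Lowering gently while watching the force.

Call:
apply_moves(
  targets=[
    [0.01,0.03,0.1,0,52],
    [0.01,0.03,0.25,0,52],
    [0.01,0.03,0.4,0,52],
    [0.01,0.03,0.5,0,52],
    [0.01,0.03,0.6,0,52],
    [0.01,0.03,0.6,0,52],
  ],
)

```text
t: 19.58
position: [0.5598, -0.1134, 0.2627]
tool_rot: [-0.001, -0.0, 1.0, 0.0]
ft_force: [-0.4, 0.4, -0.7]
width: 0.0552
finger_force: 30.0
```

```bash
python3 w.py .5605,-.1125,.200
```

```text
19.5833 [ 0.5598 -0.1134  0.2627] yawx -179.98 w 0.0552 q7 [0.69 1.36] qv 0.016
.5605,-.1125,.200 [-0.021  0.023  1.568]
```

Call:
apply_moves(
  targets=[
    [0,0.01,0.2,0,52],
    [-0.01,0.01,0.4,0,52],
    [-0.01,0.01,0.6,0,52],
    [-0.01,0.01,0.8,0,52],
    [-0.01,0.01,1.0,0,52],
    [-0.01,0.01,1.2,0,52],
    [-0.01,0.01,1.4,0,52],
    [-0.01,0.01,1.52,0,52],
    [-0.01,0.01,1.52,0,52],
  ],
)

```text
t: 20.33
position: [0.5601, -0.113, 0.2017]
tool_rot: [-0.001, -0.0, 1.0, 0.0]
ft_force: [-0.5, -0.1, -1.7]
width: 0.0548
finger_force: 29.9
```

```bash
python3 w.py .5605,-.1125,.199
```

```text
20.3333 [ 0.5601 -0.113   0.2017] yawx -179.97 w 0.0548 q7 [0.66 1.31] qv 0.019
.5605,-.1125,.199 [-0.009  0.012  0.069]
```

Call:
apply_moves(
  targets=[
    [0,0,0.04,0,52],
    [0,0,0.04,0,75],
    [0,0,0.04,0,75],
    [0,0,0.04,0,75],
    [0,0,-0.5,0,75],
    [0,0,-1.0,0,40],
    [0,0,-1.0,0,40],
    [0,0,-1.0,0,40],
    [0,0,-1.0,0,40],
    [0,0,-1.0,0,40],
  ],
)

```text
t: 21.17
position: [0.5602, -0.1132, 0.2423]
tool_rot: [-0.001, -0.0, 1.0, -0.0]
ft_force: [1.0, -0.2, -0.5]
width: 0.0455
finger_force: 0.0
```

Call:
apply_moves(
  targets=[
    [0,0,0,0,40],
    [0,0,0.2,0,40],
    [0,0,0.4,0,40],
    [0,0,0.55,0,40],
    [0,0,0.65,0,40],
    [0,0,0.7,0,40],
  ],
)

```text
t: 21.67
position: [0.5606, -0.1128, 0.2149]
tool_rot: [-0.0, -0.0, 1.0, 0.0]
ft_force: [-5.0, -1.0, 18.7]
width: 0.04
finger_force: 9.3
```

```bash
python3 w.py .5605,-.1125,.215
```

```text
21.6667 [ 0.5606 -0.1128  0.2149] yawx -179.98 w 0.04 q7 [0.67 1.32] qv 0.018
.5605,-.1125,.215 [ 0.003  0.007 -0.003]
```

Call:
apply_moves(
  targets=[
    [0,0,-0.8,0,75],
    [0.1,0.3,-1.5,0,75],
    [0.4,1.2,-1.5,0,75],
    [0.8,2.1,-1.5,0,75],
    [1.2,3.0,-1.5,0,75],
    [1.6,3.9,-1.5,0,75],
    [2.0,4.8,-1.5,0,75],
    [2.4,5.7,-1.5,0,75],
    [2.8,6.6,-1.5,0,75],
    [3.1,7.3,-1.5,0,75],
  ],
)

```text
t: 22.5
position: [0.4348, 0.1816, 0.2752]
tool_rot: [0.0, -0.001, 1.0, 0.0]
ft_force: [1.2, 0.1, 0.0]
width: 0.0749
finger_force: 0.0
```

Call:
apply_moves(
  targets=[
    [0.1,0.33,0,0,75],
    [0.1,0.33,0,0,75],
    [0.1,0.33,0,0,75],
  ],
)

```text
t: 22.75
position: [0.4323, 0.1926, 0.2749]
tool_rot: [0.0, -0.001, 1.0, -0.0]
ft_force: [0.6, 0.3, -0.1]
width: 0.0755
finger_force: 0.0
```

```bash
python3 - <<'E'
from rel import *
i=r.camera_info('wrist');im=r.get_image('wrist')
d=r.cut_out('beaker_small','wrist')
for k in d[:2]:
    x,f=fit([(i,k['pixels'].astype(float))],PARTS['beaker_small'],[.4328,.1925]);print(k['confidence'],k['position'],k['pixels'].sum(),x,f,units([*x,.169]))
E
python3 w.py
```

```text
0.87 [191.1, 258.4] 2353 [0.43678145 0.19552114] 0.03895402614934627 [-0.09453163  0.11486469  2.64349117]
22.85 [0.433  0.191  0.2747] yawx 179.94 w 0.0753 q7 [0.26 0.77] qv 0.014
```

Call:
apply_moves(
  targets=[
    [-0.08,0.08,0.9,0,75],
    [-0.08,0.08,1.8,0,75],
    [-0.08,0.08,2.64,0,75],
    [-0.08,0.08,2.64,0,75],
    [-0.08,0.08,2.64,0,41],
    [-0.08,0.08,2.64,0,41],
    [-0.08,0.08,2.64,0,41],
    [-0.08,0.08,2.64,0,41],
    [-0.08,0.08,2.64,0,41],
    [-0.08,0.08,2.64,0,41],
  ],
)

```text
t: 23.68
position: [0.4365, 0.1955, 0.1707]
tool_rot: [0.001, 0.0, 1.0, 0.0]
ft_force: [0.0, -1.1, 7.4]
width: 0.0436
finger_force: 30.0
```

Call:
apply_moves(
  targets=[
    [0,0,0,0,41],
    [0,0,0,0,70],
    [0,0,0,0,70],
    [0,0,0,15,70],
    [0,0,0,15,70],
    [0,0,0,15,70],
    [0,0,0,15,70],
    [0,0,0,15,70],
    [0,0,0,15,70],
    [0,0,0,15,70],
  ],
)

```text
t: 24.52
position: [0.4356, 0.1954, 0.1696]
tool_rot: [-0.0, 0.426, 0.905, 0.0]
ft_force: [-0.6, 0.7, -0.2]
width: 0.0703
finger_force: 0.0
```

Call:
apply_moves(
  targets=[
    [0,0,0,6.65,70],
    [0,0,0,6.65,70],
    [0,0,0,6.65,70],
    [0,0,0,6.65,70],
    [0,0,0,6.65,70],
    [0,0,0,6.65,70],
    [0,0,0,6.65,41],
    [0,0,0,6.65,41],
    [0,0,0,6.65,41],
    [0,0,0,6.65,41],
  ],
)

```text
t: 25.35
position: [0.4357, 0.1954, 0.1694]
tool_rot: [-0.0, 0.707, 0.708, -0.0]
ft_force: [-0.5, 1.1, 0.4]
width: 0.047
finger_force: 0.0
```

```bash
python3 w.py .5605,-.19,.35
```

```text
25.35 [0.4357 0.1954 0.1694] yawx 90.09 w 0.047 q7 [-0.14 -0.75] qv 0.007
.5605,-.19,.35 [-9.639  3.104 -4.515]
```

Call:
apply_moves(
  targets=[
    [0,0,0,0,41],
    [0,0,0,0,41],
    [0,0,-0.8,0,41],
    [0,0,-1.7,0,41],
    [0,0,-2.6,0,41],
    [-0.3,0.1,-3.5,0,41],
    [-0.8,0.3,-4.2,0,41],
    [-1.7,0.5,-4.3,0,41],
    [-2.6,0.8,-4.3,0,41],
    [-3.5,1.1,-4.3,0,41],
  ],
)

```text
t: 26.18
position: [0.4799, 0.054, 0.3425]
tool_rot: [0.001, 0.707, 0.708, 0.001]
ft_force: [2.0, -0.6, -1.4]
width: 0.0429
finger_force: 30.0
```

Call:
apply_moves(
  targets=[
    [-0.9,0.3,0,0,41],
    [-1.8,0.6,0,0,41],
    [-2.7,0.9,0,0,41],
    [-3.6,1.2,0,0,41],
    [-4.5,1.5,0,0,41],
    [-5.4,1.8,0,0,41],
    [-6.1,2.0,0,0,41],
    [-6.35,2.0,0,0,41],
    [-6.35,2.0,0,0,41],
    [-6.35,2.0,0,0,41],
  ],
)

```text
t: 27.02
position: [0.5593, -0.198, 0.341]
tool_rot: [-0.001, 0.707, 0.707, 0.0]
ft_force: [0.2, 0.3, -0.5]
width: 0.0427
finger_force: 30.0
```

```bash
python3 - <<'E'
from rel import *
i=r.camera_info('wrist');im=r.get_image('wrist');s=r.get_state();print(s['position'],s['width'])
cv2.imwrite('pics/w7.png',im[:,:,::-1])
m,st=colour(im,'g',(20,160,190,320));print(st,fit([(i,m)],[(.0275,.130,.135)],[.5605,-.113]))
z=s['position'][2]-.169
m,st=colour(im,'o',(160,292,190,320));print(st,fit([(i,m)],[(.022,z,z+.105)],s['position'][:2]))
E
python3 w.py
```

```text
[ 0.55945959 -0.196876    0.34124742] 0.04276254870506842
[ 233   72   57   59 2665] (array([ 0.56424048, -0.11535841]), np.float64(0.019953010790114863))
[ 219  177   77  108 5896] (array([ 0.55978028, -0.19802366]), np.float64(0.04745906028918515))
27.0667 [ 0.5595 -0.1969  0.3412] yawx 90.08 w 0.0428 q7 [0.43 0.19] qv 0.016
```

View pics/w7.png

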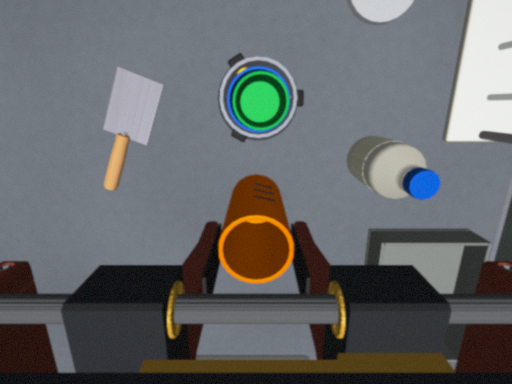

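Green's rim is centred at (101,261) in the canister, and orange is held at (248,256). The shift to green is about x 2.05, y 0.11 units.

Call:
apply_moves(
  targets=[
    [0.8,0.04,0,0,41],
    [1.6,0.08,0,0,41],
    [2.0,0.11,0,0,41],
    [2.05,0.11,0.2,0,41],
    [2.05,0.11,0.5,0,41],
    [2.05,0.11,0.65,0,41],
    [2.05,0.11,0.65,0,41],
    [2.05,0.11,0.65,0,41],
  ],
)

```text
t: 27.73
position: [0.5637, -0.1167, 0.3153]
tool_rot: [-0.0, 0.707, 0.707, -0.0]
ft_force: [-0.1, -0.3, -0.6]
width: 0.043
finger_force: 30.0
```

```bash
python3 - <<'E'
from rel import *
i=r.camera_info('wrist');im=r.get_image('wrist');s=r.get_state();print(s['position'],s['ft_force'])
z=s['position'][2]-.169
m,st=colour(im,'o',(130,292,190,320));print(st,fit([(i,m)],[(.022,z,z+.105)],s['position'][:2]))
E
python3 w.py .5640,-.1147,.222
```

```text
[ 0.56398405 -0.11686285  0.31569866] [ 0.47134191 -0.85997657 -0.40141937]
[ 219  177   76  108 5844] (array([ 0.56415717, -0.11680923]), np.float64(0.054613573110682934))
27.7833 [ 0.564  -0.1169  0.3157] yawx 89.97 w 0.0428 q7 [0.33 0.03] qv 0.009
.5640,-.1147,.222 [0.054 0.    2.342]
```

Call:
apply_moves(
  targets=[
    [0.035,0,0.1,0,41],
    [0.035,0,0.25,0,41],
    [0.035,0,0.4,0,41],
    [0.035,0,0.55,0,41],
    [0.035,0,0.7,0,41],
    [0.035,0,0.75,0,41],
  ],
)

```text
t: 28.28
position: [0.5636, -0.1153, 0.284]
tool_rot: [-0.001, 0.707, 0.707, -0.001]
ft_force: [-0.6, -0.1, -0.4]
width: 0.0428
finger_force: 30.0
```

```bash
python3 w.py .5640,-.1147,.222
```

```text
28.2833 [ 0.5636 -0.1153  0.284 ] yawx 89.98 w 0.0428 q7 [0.32 0.02] qv 0.032
.5640,-.1147,.222 [0.015 0.013 1.551]
```

In with no contact force. Lowering to just above the floor, then release.

Call:
apply_moves(
  targets=[
    [0,0,0.2,0,41],
    [0,0,0.4,0,41],
    [0,0,0.6,0,41],
    [0,0,0.8,0,41],
    [0,0,1.0,0,41],
    [0,0,1.2,0,41],
    [0,0,1.4,0,41],
    [0,0,1.5,0,41],
    [0,0,1.53,0,41],
    [0,0,1.53,0,41],
  ],
)

```text
t: 29.12
position: [0.564, -0.1152, 0.2239]
tool_rot: [-0.0, 0.707, 0.707, -0.0]
ft_force: [-0.4, -0.6, -0.3]
width: 0.043
finger_force: 30.0
```

```bash
python3 w.py .5640,-.1147,.221
```

```text
29.1167 [ 0.564  -0.1152  0.2239] yawx 89.99 w 0.043 q7 [0.32 0.  ] qv 0.013
.5640,-.1147,.221 [0.013 0.001 0.073]
```

Call:
apply_moves(
  targets=[
    [0,0,0.05,0,41],
    [0,0,0.05,0,62],
    [0,0,0.05,0,62],
    [0,0,0.05,0,62],
    [0,0,-0.5,0,62],
    [0,0,-0.95,0,29],
    [0,0,-0.95,0,29],
    [0,0,-0.95,0,29],
    [0,0,-0.95,0,29],
    [0,0,-0.95,0,29],
  ],
)

```text
t: 29.95
position: [0.5636, -0.1153, 0.2614]
tool_rot: [-0.001, 0.707, 0.707, -0.0]
ft_force: [0.3, -0.2, 0.1]
width: 0.0321
finger_force: 0.0
```

Call:
apply_moves(
  targets=[
    [0,0,0,0,29],
    [0,0,0,0,29],
    [0,0,0.2,0,29],
    [0,0,0.4,0,29],
    [0,0,0.55,0,29],
    [0,0,0.64,0,29],
  ],
)

```text
t: 30.45
position: [0.5644, -0.1153, 0.2369]
tool_rot: [0.0, 0.707, 0.707, 0.0]
ft_force: [-7.5, 0.3, 35.8]
width: 0.0288
finger_force: 17.5
```

```bash
python3 w.py .5640,-.1147,.237
```

```text
30.45 [ 0.5644 -0.1153  0.2369] yawx 89.98 w 0.0288 q7 [0.32 0.01] qv 0.036
.5640,-.1147,.237 [ 0.015 -0.009 -0.002]
```

Call:
apply_moves(
  targets=[
    [0,0,-0.8,0,0],
    [-0.4,-0.05,-1.0,0,0],
    [-1.3,-0.15,-1.0,0,0],
    [-2.2,-0.25,-1.0,0,0],
    [-3.1,-0.35,-1.0,0,0],
    [-4.0,-0.45,-0.8,0,0],
    [-4.9,-0.55,-0.3,0,0],
    [-5.5,-0.62,0.4,0,0],
    [-5.65,-0.62,1.2,0,0],
    [-5.65,-0.62,1.67,0,0],
  ],
)

```text
t: 31.28
position: [0.5366, -0.3441, 0.1658]
tool_rot: [-0.001, 0.709, 0.705, -0.001]
ft_force: [-0.8, 0.9, -1.0]
width: 0.0
finger_force: 0.0
```

```bash
python3 - <<'E'
from rel import *
i=r.camera_info('top');im=r.get_image('top');i2=r.camera_info('scene');m2=r.get_image('scene')
c=np.vstack([cv2.resize(im[150:250,260:430,::-1],(680,400)) ,cv2.resize(m2[150:230,130:266,::-1],(680,200*2))[:200*2]])
cv2.imwrite('pics/c8.png',cv2.resize(c,(510,600)))
E
python3 w.py .5396,-.3409,.134
```

```text
31.3833 [ 0.5368 -0.3407  0.1652] yawx 89.93 w 0.0002 q7 [0.61 0.39] qv 0.062
.5396,-.3409,.134 [-0.007  0.075  0.78 ]
```

View pics/c8.png

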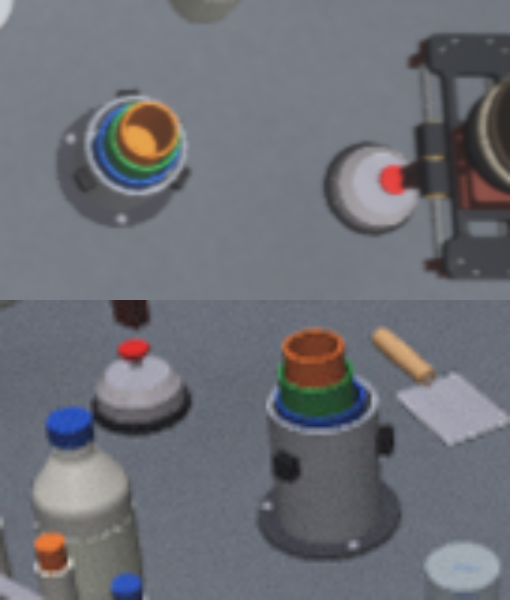

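Orange, green and blue are nested and upright in both views (top crop about (135,140), scene crop about (315,370)), and the closed fingers hang just above the red plunger. I'll press it.

Call:
apply_moves(
  targets=[
    [0,0.07,0.2,0,0],
    [0,0.07,0.4,0,0],
    [0,0.07,0.55,0,0],
    [0,0.07,0.68,0,0],
    [0,0.07,0.78,0,0],
    [0,0.07,0.84,0,0],
    [0,0.07,0.84,0,0],
  ],
)

```text
t: 31.97
position: [0.5425, -0.341, 0.1367]
tool_rot: [0.0, 0.707, 0.707, 0.0]
ft_force: [0.8, 0.8, 4.8]
width: 0.0007
finger_force: 2.3
```

Call:
apply_moves(
  targets=[
    [0,0,0.06,0,0],
    [0,0,0.12,0,0],
    [0,0,0.16,0,0],
    [0,0,0.16,0,0],
  ],
)

```text
t: 32.3
position: [0.5426, -0.3411, 0.1341]
tool_rot: [0.001, 0.707, 0.707, 0.0]
ft_force: [-8.6, 6.8, 30.0]
width: 0.0003
finger_force: 14.7
```

At the stop: 30 N with the tool at 0.134 m. Backing off.

Call:
apply_moves(
  targets=[
    [0,0,-0.6,0,0],
    [0,0,-1.4,0,0],
    [0,0,-2.3,0,0],
    [0,0,-3.0,0,0],
    [0,0,-3.0,0,0],
    [0,0,-3.0,0,0],
  ],
)

```text
t: 32.8
position: [0.5425, -0.3418, 0.2521]
tool_rot: [0.002, 0.707, 0.707, 0.0]
ft_force: [-0.6, -0.4, 0.2]
width: 0.0001
finger_force: 0.0
```

```bash
python3 w.py; python3 -c "
from rig import r
print(r.finish_job())"
```

```text
32.8 [ 0.5425 -0.3418  0.2521] yawx 89.96 w 0.0001 q7 [0.62 0.4 ] qv 0.046
the job is handed in; nothing more can be done
None
```

I pushed the blue beaker home in the canister, nested green and orange in it, pressed the bell to its stop and let go, then handed the job in at about 33 s; the hand-in returned no verdict.

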